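Hold a rail end home on its splice for the welder

TASK

The welder is ready to tack the end piece onto the rail. Slide the open end of the loose end piece (the square tube with the drilled lug) over the splice spigot that sticks out of the magnet-held rail until the seam is fully closed all round, and press it against the rail's end with a gentle steady push of about 12 N, never ramming it, for three seconds; finish the program still holding and pushing, so that the welder can tack it. Leave the plain square-tube offcut and the hex bolt where they lie.

Things in the scene. Friction and masses are not known exactly. Their poses are not given: they have to be found in the camera images.
- rail: Dark steel square tube, 40x40 mm outside, 180 mm long, lying on the table on the right, held fast (it does not move) between a flat welding magnet, 16 mm thick, on its left and an angle-iron fence, 40 mm high, on its right, 20 mm and more past the seam. Origin on the table under the middle of its sawn end (the seam); +y runs along the tube away from the seam, z up.
- rail_seam (a point): Centre of the rail's sawn end face (3 mm wall, 40x40 mm), 20 mm above the table, axes as the rail. The end piece is pushed against this face along the rail's +y.
- spigot_tip (a point): Middle of the tip of the splice spigot: a bright hollow square sleeve, 31x31 mm outside, fixed in the rail, that sticks out 39 mm from the seam along the rail's -y, centred on the tube; its last 11 mm taper to about 26 mm as a lead-in. With the end piece on the table there is 1.5 mm of play on every side, so it goes on level, on or just above the table.
- end_piece: Loose dark square tube, 0.35 to 0.7 kg, 120 mm long, 40x40 mm outside, 34x34 mm inside, lying on the table. Origin: centre of its underside; +y runs along it to the open end (60 mm away), z up. Its other end (-y) is capped and carries a flat drilled lug, 34 mm wide, 8 thick, 36 long, at mid-height. Starts within 45 degrees of the rail's direction, open end away from the robot.
- end_mouth (a point): Centre of the end piece's open end, 60 mm along +y from its middle and 20 mm above its underside, axes as the end piece. Its bore is 34x34 mm and 116 mm deep; when the end piece is home this point meets rail_seam.
- tube_offcut: Bystander: plain loose square-tube offcut, 30x30 mm, 90 mm long (along its y), no lug, too small for the spigot; origin at the centre of its underside. It may lie where the end piece lies in another start. To be left where it is.
- hex_bolt: Bystander: loose hexagon bolt with nut, 65 mm long, 27 mm wide, lying on its side beyond the work. To be left where it is.
- long_bar: Obstacle, fixed: 12 mm round bar leaning over the work in a straight line from (0.20, 0.42, 0.29) down to (1.05, -0.36, 0.01); it passes behind the left place of the loose tubes. Beside its high end stand the jack that carries it (0.37, 0.27, up to 0.28 m) and, beyond x 0.6, y 0.1 to 0.5, a tall wire-rod chair: swing past them in front of the chair, drawn in and above 0.35 m.
- ribbed_strut: Obstacle, fixed: 12 mm bar from (0.41, -0.18, 0.01) rising to (1.05, -0.20, 0.06), it may lie between the end piece and the rail: carry the end piece over it.
- slat_frame: Obstacle, fixed: upright flat bars, 55 mm high, 4 mm thick: one from (0.34, -0.14) to (0.68, 0.27) on the left, one from (0.54, -0.55) to (1.07, -0.38) on the right, behind the rail.

How it is judged (in metres and radians):
On the way:
1. the seam is closed and the end piece is pressed against the rail with 5 to 22 N for 3 s (distance between end_mouth and rail_seam below 0.0035 m and angle between the y axis of end_piece and the y axis of rail, either way round below 0.035 rad and angle between end_piece's own z axis and vertical below 0.05 rad and contact force between end_piece and rail between 5 and 22 N and contact force between the fingers and end_piece above 3 N), for 3 s.
At the end, for the whole second after the job is handed in: Through the last second the open end's centre is within 3.5 mm of the centre of the rail's end face, the tubes are in line within 0.035 rad and level within 0.05 rad, end piece and rail press on each other with 5 to 22 N, and the fingers still bear on the end piece (over 3 N) (all of step 1); the arm keeps its last pose, push and grip.
It fails at once if the end piece is rammed against the rail with more than 45 N (contact force between end_piece and rail above 45 N).
It fails at once if the tube offcut is pushed about (distance of tube_offcut from where it was at the start of the episode above 0.03 m).
It fails at once if the hex bolt is pushed about (distance of hex_bolt from where it was at the start of the episode above 0.03 m).
It also fails if it takes over 54 s, if anything falls off the work surface, if the arm or the gripper's body presses on something with over 40 N, if the wrist force passes 120 N, or if a joint passes its speed limit or range.

ROBOT

A 6-joint arm with a two-finger parallel gripper is mounted at the origin on a cart in front of the work surface, level with it; the furniture and walls round the work are solid. World frame = base frame: x ahead of the robot, y to its left, z up, the work surface at z = 0. Lengths are in mm, angles in rad, forces in N, time in s.
With the tool pointing down it reaches from about 350 to 975 mm from the base axis. Payload 7.1 kg.
Tool frame: the origin (TCP) lies midway between the tips of the shut fingers; the grasp point (between the pads) lies 19 mm behind it (ctrl.grip_depth is the distance from the TCP to the grasp point, in mm); z points along the fingers, y is the line along which they close (so a half turn about z gives the same grasp; the last joint's range is limited). The gripper opens to 88 mm and grips with 3 to 60 N. Pads are 20 mm wide; open, the fingers measure 115 mm over their backs; the gripper's body (75 mm by 178 mm) begins 61 mm behind the grasp point.
Start: joints at [1.173, 0.423, 1.63, -0, 1.089, -0.019], TCP at [231.096, 580.689, 222.675] pointing down, gripper open.
Joint ranges: [-3, 3], [-0.9, 2.11], [0.09, 2.58], [-1.31, 4.45], [0.11, 2.69], [-2.54, 2.54]. Speed limits (rad/s): [2.39, 2.39, 3.01, 3.14, 3.14, 3.14].

INTERFACE

Orientations are given as a rotation vector (axis times angle).
In Python, from workcell import ctrl, cams gives the robot as it stands.
- The arm moves only by the tool move_arm, never from a script. Its argument "steps" is a list of rows, each a list of 3 entries, a list of its own where there are three numbers: the shift along the tool's x, y, z in units of 25 mm (1.0 is 25 mm), then the turn about the tool's z in units of 5 degrees (1.0 is 5 degrees), then the closure, from 0 (fully open) to 1 (shut). A call has 1 to 20 rows; each row shifts and turns the commanded pose from where the row before left it, along the tool's axes as they then stand; what a row does not reach is not made up. A row lasts 1/12 s, in which the tool goes at most 41.7 mm and 7.16 degrees, less where a joint would pass 70% of its speed; a pose out of reach is approached as far as the arm can. A call is refused whole if a number of a shift passes 1 or a number of a turn 1, either way. A call with a gripper value outside its range is refused whole. The fingers move at their own pace and stop on an object; the grip force is fixed at half the most. Time passes only in rows, so rows that do not move let the fingers close. It gives the time, the measured TCP pose, the force, the opening and the grip force at its end, in the units of the state.
- ctrl.get_obs(): the state, without advancing time (a new reading comes with each control period).
- cams.get_image(name): name is "scene" or "top" or "wrist"; returns a dict with "image" (384x512x3 uint8, red, green, blue), "camera_matrix" (3x3 intrinsics, pixels), "xyz" and "rotation" of the camera in the world; the wrist camera has in their place "mount" (4x4, takes a point from camera to tool coordinates, whose origin is the TCP and whose axes are the flange's). Camera axes: x right, y down, z forward; pixel columns grow to the right and rows downward; lengths in mm; the calibration is good to about 2 mm. A picture is of the moment at which its call begins: read the wrist's pose just before it. There is no depth.
- ctrl.close_job(): hands the job in; it is judged then, once.
Trained networks look in the newest picture that a camera, given by its name, has taken for a name from the list of things; names that differ only in an ending like _2 or _b are one class to them, and where a whole thing is asked for, a point or a joint stands for the part that bears it (a point fixed in the world has none). Each returns a list of dicts, best first, with "p" (0 to 1); they miss things now and then, are a little off and sometimes report something else, mostly with a low value. They report only what shows in the picture. A call takes as long as a camera call.
- cams.boxes_of(camera, thing): "rect" ([centre column, centre row, width, height] in pixels, round what is visible of it).
- cams.cut_out(camera, thing): "pixels" (384x512 bool, what is visible of it) and "rect" ([centre column, centre row, width, height] in pixels, round what is visible of it).
The state is a dict: "t": time; "qpos": joint angles; "qvel": joint speeds; "joint_torque": joint torques, N m; "ee_pos": TCP position; "orientation": TCP orientation; "ft_force": force on the tool from outside, world axes, zero at the start; "moment": the same for the moment, N m; "width": finger opening in mm; "grasp_force": force on a finger pad.
Only numpy, scipy, OpenCV 4.12 (cv2) and the standard library are available. Lean on these libraries where they do the work, as an engineer would, in place of code of your own. Each camera call takes 0.05 s, during which the arm holds its last target. There are 200 camera calls.

## Working session

There is one attempt and no reset: what is moved stays moved. The work goes in short steps, Python scripts to look and compute and a tool call to move; the robot and the scene stay as the last step left them, time stands still between calls to the robot, and variables do not carry over. Pictures are saved under pics/ and viewed, at most 10 in all, crops included, and the job is handed in when it is done.

Besides the shell and the picture viewer there is one more tool, called after ">>>" by a JSON object that holds its "api" and its "payload". move_arm: Moves the arm, as the interface text tells. Its arguments: {"type":"object","properties":{"steps":{"type":"array"}},"required":["steps"]}

```bash
mkdir -p pics; ls
cat > h.py <<'E'
from workcell import ctrl, cams
import numpy as np, cv2
from scipy.spatial.transform import Rotation as R
def cam(name):
    o=ctrl.get_obs(); d=cams.get_image(name); K=np.array(d["camera_matrix"])
    if name=="wrist":
        T=np.eye(4); T[:3,:3]=R.from_rotvec(o["orientation"]).as_matrix(); T[:3,3]=o["ee_pos"]
        M=T@np.array(d["mount"]); Rc,c=M[:3,:3],M[:3,3]
    else: Rc,c=np.array(d["rotation"]),np.array(d["xyz"])
    if Rc.shape!=(3,3): Rc=R.from_rotvec(Rc.ravel()).as_matrix()
    return d["image"],K,Rc,c
def onz(K,Rc,c,uv,z):
    r=Rc@np.linalg.solve(K,[uv[0],uv[1],1]); return c+r*(z-c[2])/r[2]
def proj(K,Rc,c,P):
    q=Rc.T@(np.asarray(P,float)-c); q=K@q; return q[:2]/q[2]
def tri(views): # [(K,Rc,c,uv)]
    A=np.zeros((3,3));b=np.zeros(3)
    for K,Rc,c,uv in views:
        r=Rc@np.linalg.solve(K,[uv[0],uv[1],1]); r/=np.linalg.norm(r); P=np.eye(3)-np.outer(r,r); A+=P;b+=P@c
    return np.linalg.solve(A,b)
E
python3 - <<'E'
from h import *
np.set_printoptions(precision=1,suppress=True)
o=ctrl.get_obs(); print(o)
for n in("top","scene"):
    im,K,Rc,c=cam(n); print(n,c,K[0,0],Rc.tolist())
    for t in("end_piece","rail","tube_offcut","hex_bolt","spigot_tip","end_mouth"):
        for b in cams.cut_out(n,t)[:2]:
            m=b["pixels"]; ys,xs=np.nonzero(m); print(t,round(b["p"],2),np.array(b["rect"]),onz(K,Rc,c,(xs.mean(),ys.mean()),30))
    cv2.imwrite(f"pics/{n}0.png",cv2.resize(im[:,:,::-1],(800,600)))
E
```

```text
pics
{'t': 0.0, 'qpos': array([ 1.2,  0.4,  1.6,  0. ,  1.1, -0. ]), 'qvel': array([-0.,  0., -0.,  0.,  0., -0.]), 'joint_torque': array([  0. , -54.5, -27.4,   0.1,   0. ,  -0. ]), 'ee_pos': array([230.9, 580.2, 221.9]), 'orientation': array([-0.6, -3.1,  0. ]), 'ft_force': array([ 0.4, -0.1, -0.3]), 'moment': array([-0.,  0., -0.]), 'grasp_force': 0.0, 'width': 87.65157527428146}
top [ 529.9 -185.4  889.6] 360.2051344864664 [[-0.024437645536003257, -0.9944128837574258, 0.10269283372220783], [-0.9994397875493464, 0.021952299772885812, -0.025262770988132108], [0.02286728107961486, -0.10325266656082895, -0.9943922637994044]]
end_piece 0.72 [204.3 242.9  44.2  63.6] [508.6 -78.4  30. ]
rail 0.65 [332.8 168.   46.2  75.8] [ 679.3 -384.9   30. ]
tube_offcut 0.63 [282.2 244.8  22.3  34.2] [ 497.4 -258.5   30. ]
hex_bolt 0.47 [267.1 179.3  19.8  18.6] [ 649.7 -231.3   30. ]
spigot_tip 0.6 [326.8 169.8  66.7  97.2] [ 676.1 -382.8   30. ]
end_mouth 0.73 [206.9 243.1  44.9  62.2] [509.2 -78.9  30. ]
scene [  225.9 -1062.    575. ] 476.1073097238402 [[0.9134120768205265, -0.210537578882511, 0.3483565785179069], [-0.40666604459934064, -0.43554344789143434, 0.8030719975000797], [-0.01735240871865637, -0.8752004529689936, -0.4834491297277603]]
end_piece 0.68 [205.6 190.2  58.1  39.6] [505.1 -97.1  30. ]
end_piece 0.46 [290.3 212.1  32.   16. ] [ 639.1 -262.9   30. ]
hex_bolt 0.8 [292.8 209.5  30.3  14.6] [ 638.8 -260.    30. ]
spigot_tip 0.78 [341.4 243.2 110.3  62.1] [ 666.  -414.1   30. ]
end_mouth 0.79 [207.2 190.4  60.   37.9] [508.3 -95.9  30. ]
```

View pics/top0.png

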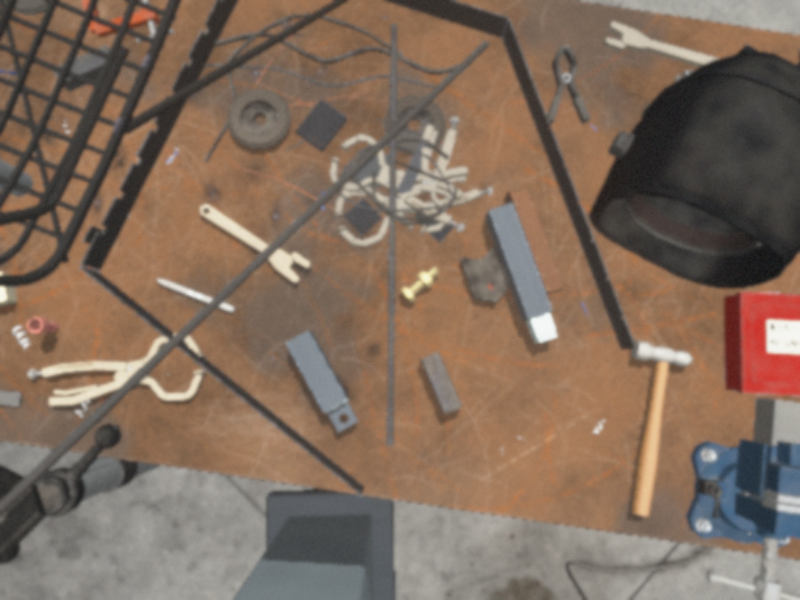

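View pics/scene0.png

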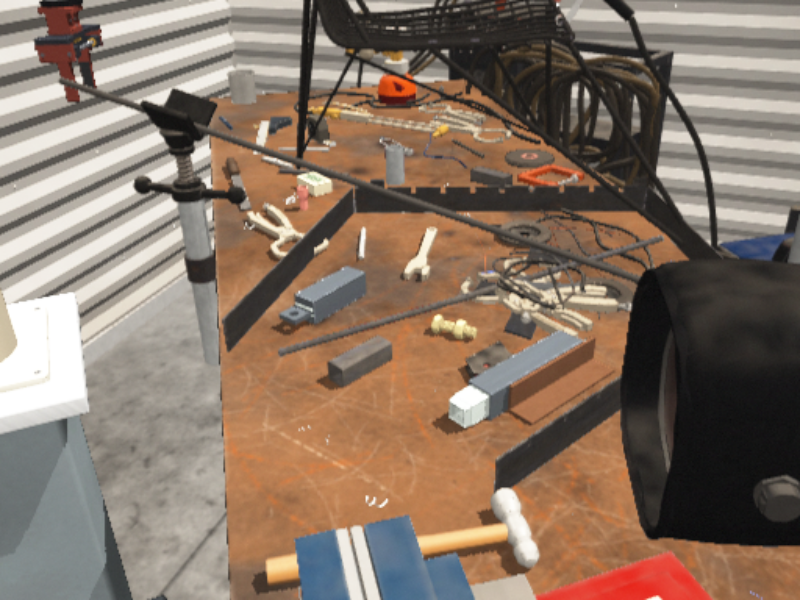

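The end piece lies at about (322,380) with its lug at (345,417). The rail runs from (505,210) to (543,320), and its bright spigot is at (543,328). The offcut is at (440,385) and the bolt at (420,285), and the strut lies between the end piece and the rail. I'll raise, draw in and swing.

>>> {"api": "move_arm", "payload": {"steps": [[[0,0,-1],0,0],[[0,0,-1],0,0],[[0,0,-1],0,0],[[0,0,-1],0,0],[[0,0,-1],0,0],[[0,0,-1],0,0],[[0,0,-1],0,0],[[0,0,-1],0,0],[[0,-1,0],0,0],[[0,-1,0],0,0],[[0,-1,0],0,0],[[0,-1,0],0,0],[[0,-1,0],0,0],[[0,-1,0],0,0],[[-1,0,0],0.6,0],[[-1,0,0],0.6,0],[[-1,0,0],0.6,0],[[-1,0,0],0.6,0],[[-1,0,0],0.6,0],[[-1,0,0],0.6,0]]}}

```text
t: 2.37
ee_pos: [307.0, 367.7, 422.8]
orientation: [1.07, 2.953, 0.001]
ft_force: [0.7, -0.1, 0.5]
width: 88.1
grasp_force: 0.0
```

>>> {"api": "move_arm", "payload": {"steps": [[[-1,0,0],0.6,0],[[-1,0,0],0.6,0],[[-1,0,0],0.6,0],[[-1,0,0],0.6,0],[[-1,0,0],0.6,0],[[-1,0,0],0.6,0],[[-1,0,0],0.6,0],[[-1,0,0],0.6,0],[[-1,0,0],0.6,0],[[-1,0,0],0.6,0],[[-1,0,0],0.6,0],[[-1,0,0],0.6,0],[[-1,0,0],0.6,0],[[-1,0,0],0.6,0],[[-1,0,0],0.6,0],[[-1,0,0],0.6,0],[[-1,0,0],0.6,0],[[-1,0,0],0.6,0],[[-1,0,0],0.6,0],[[-1,0,0],0.6,0]]}}

```text
t: 4.03
ee_pos: [483.2, -76.2, 422.7]
orientation: [2.404, 2.022, 0.0]
ft_force: [0.8, 1.1, 0.2]
width: 87.7
grasp_force: 0.0
```

```bash
cat >> h.py <<'E'
def rect(m):
    cs,_=cv2.findContours(m.astype(np.uint8),0,2); return cv2.minAreaRect(max(cs,key=cv2.contourArea))
def look(n,things,tag,z=40):
    im,K,Rc,c=cam(n); np.set_printoptions(precision=1,suppress=True)
    if n=="wrist": o=ctrl.get_obs(); print(o["t"],o["ee_pos"],o["orientation"],o["qpos"],c)
    for t in things:
        for b in cams.cut_out(n,t)[:2]:
            r=rect(b["pixels"]); B=cv2.boxPoints(r); print(t,round(b["p"],2),B.ravel()); print("   at z",z,[onz(K,Rc,c,p,z)[:2].round(0).tolist() for p in B])
    cv2.imwrite(f"pics/{tag}.png",cv2.resize(im[:,:,::-1],(800,600),interpolation=cv2.INTER_CUBIC)); np.savez(f"{tag}.npz",im=im,K=K,Rc=Rc,c=c)
E
python3 -c "
from h import *
look('wrist',['end_piece','rail','spigot_tip','tube_offcut'],'w1')"
```

```text
4.0833 [482.7 -79.3 422.7] [ 2.4  2.  -0. ] [-0.2  0.   1.7 -0.   1.4 -0. ] [496.9   3.9 585.2]
end_piece 0.61 [224.  166.7 293.9 113.6 309.2 133.7 239.3 186.8]
   at z 40 [[426.0, -92.0], [562.0, -22.0], [584.0, -60.0], [446.0, -133.0]]
rail 0.94 [376.6 263.  411.2 249.1 421.9 275.7 387.2 289.5]
   at z 40 [[686.0, -333.0], [755.0, -315.0], [774.0, -378.0], [704.0, -398.0]]
spigot_tip 0.74 [375.  265.  409.4 247.8 422.8 274.6 388.4 291.8]
   at z 40 [[683.0, -338.0], [751.0, -311.0], [776.0, -376.0], [706.0, -404.0]]
spigot_tip 0.7 [356.  247.  381.  222.  431.5 272.5 406.5 297.5]
   at z 40 [[648.0, -292.0], [699.0, -247.0], [794.0, -374.0], [742.0, -424.0]]
tube_offcut 0.8 [251.7 242.1 291.8 219.8 301.  236.3 260.9 258.6]
   at z 40 [[449.0, -246.0], [532.0, -214.0], [545.0, -251.0], [461.0, -285.0]]
```

View pics/w1.png

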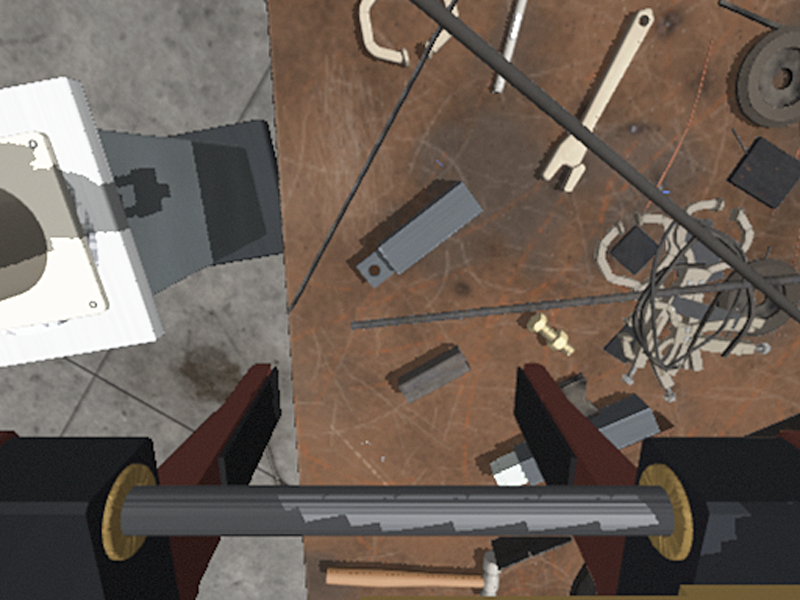

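The picture shows the end piece's top from (385,262) to (470,198) with the lug at (375,270) and the open end at upper right. The fingers partly hide the rail and spigot at (515,470). I'll turn the tool x axis along the end piece and look from two places.

>>> {"api": "move_arm", "payload": {"steps": [[[0,0,0],1,0],[[0,0,0],1,0],[[0,0,0],1,0],[[0,0,0],1,0],[[0,0,0],1,0],[[0,0,0],1,0],[[0,0,0],1,0],[[0,0,0],1,0],[[0,0,0],1,0],[[0,0,0],1,0],[[0,0,0],0.4,0],[[0,0,0],0,0],[[0,0,0],0,0]]}}

```text
t: 5.37
ee_pos: [483.5, -74.0, 422.7]
orientation: [-3.045, -0.773, -0.0]
ft_force: [-0.2, -0.6, -0.6]
width: 87.6
grasp_force: 0.0
```

```bash
python3 -c "
from h import *
look('wrist',['end_piece','rail','spigot_tip'],'w2')"
```

```text
5.4167 [483.4 -74.1 422.7] [-3.  -0.8 -0. ] [-0.2  0.   1.7  0.   1.4  0.9] [554.3 -35.  585.1]
end_piece 0.67 [252.  97. 275.  97. 275. 183. 252. 183.]
   at z 40 [[564.0, -26.0], [583.0, -60.0], [453.0, -134.0], [433.0, -97.0]]
rail 0.94 [422.4 179.1 463.7  73.7 496.5  86.6 455.3 192. ]
   at z 40 [[588.0, -367.0], [763.0, -316.0], [774.0, -377.0], [597.0, -435.0]]
spigot_tip 0.66 [384.8 184.8 440.   48.2 510.2  76.5 455.1 213.1]
   at z 40 [[546.0, -313.0], [775.0, -257.0], [797.0, -387.0], [564.0, -462.0]]
```

>>> {"api": "move_arm", "payload": {"steps": [[[-0.6,1,0.5],0,0],[[-0.6,1,0.5],0,0],[[-0.6,1,0.5],0,0],[[-0.6,1,0.5],0,0],[[-0.6,1,0.5],0,0],[[-0.6,1,0.5],0,0],[[0,0,0],0,0],[[0,0,0],0,0],[[0,0,0],0,0]]}}

```text
t: 6.32
ee_pos: [475.3, -249.4, 347.9]
orientation: [-3.046, -0.767, -0.0]
ft_force: [-0.3, 0.5, 0.1]
width: 87.9
grasp_force: 0.0
```

```bash
python3 -c "
from h import *
look('wrist',['end_piece','rail','spigot_tip'],'w3')
a=cv2.imread('pics/w2.png');b=cv2.imread('pics/w3.png')
cv2.imwrite('pics/w23.png',np.hstack([cv2.resize(a,(400,300)),cv2.resize(b,(400,300))]))"
```

```text
6.3667 [ 475.5 -249.1  348.2] [3.  0.8 0. ] [-0.5  0.2  1.7  0.   1.3  0.6] [ 546.3 -210.7  510.3]
end_piece 0.78 [141.5  26.2 176.3  23.9 183.8 138.6 149.  140.8]
   at z 40 [[564.0, -26.0], [589.0, -67.0], [453.0, -140.0], [425.0, -95.0]]
end_piece 0.3 [278.   39.8 323.2  30.4 327.3  50.2 282.2  59.6]
   at z 40 [[638.0, -199.0], [678.0, -248.0], [659.0, -266.0], [619.0, -217.0]]
rail 0.85 [362.8 133.7 406.8  -0.9 443.5  11.1 399.6 145.7]
   at z 40 [[588.0, -374.0], [762.0, -326.0], [775.0, -379.0], [599.0, -434.0]]
spigot_tip 0.63 [316.9 143.5 375.  -26.  462.5   3.9 404.4 173.4]
   at z 40 [[543.0, -321.0], [766.0, -272.0], [793.0, -396.0], [568.0, -466.0]]
```

View pics/w3.png

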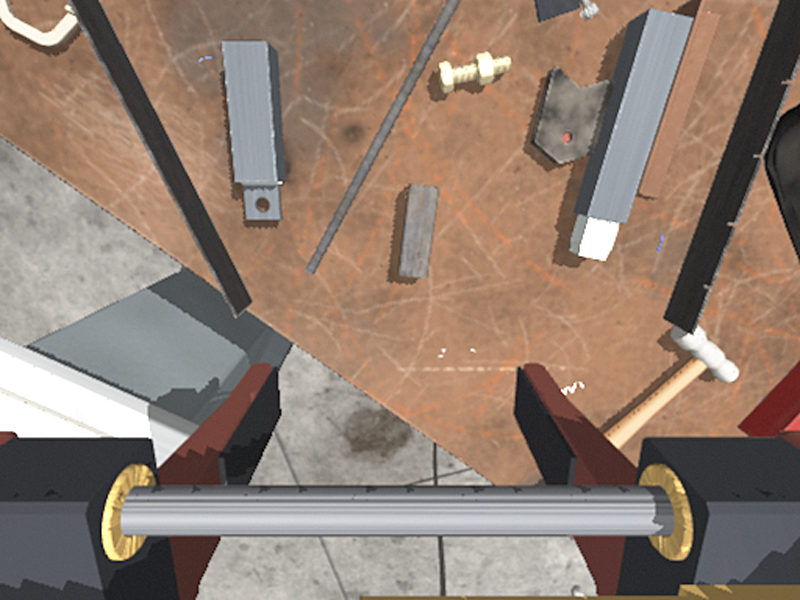

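The end piece's top spans (223,41)-(277,184), with its lug at (262,203). The rail's seam runs from (580,213) to (627,222), with the spigot tip near (595,258). I'll enlarge crops to get accurate corners.

```bash
python3 -c "
from h import *
C=[('w2',230,85,100,112),('w2',385,60,128,150),('w3',130,15,100,112),('w3',350,0,128,180)]
W=[]
for t,x,y,w,h in C:
    d=np.load(t+'.npz')['im'][y:y+h,x:x+w,::-1]; s=3.2
    d=cv2.resize(d,None,fx=s,fy=s,interpolation=cv2.INTER_CUBIC)
    d=cv2.convertScaleAbs(d,alpha=1.3,beta=10)
    W.append(cv2.copyMakeBorder(d,0,600-d.shape[0] if d.shape[0]<600 else 0,0,0,0) [:600])
a=np.hstack(W[:2]);b=np.hstack(W[2:])
print(a.shape)
cv2.imwrite('pics/c2.png',a[:500]);cv2.imwrite('pics/c3.png',b)"
```

```text
(600, 726, 3)
```

View pics/c2.png

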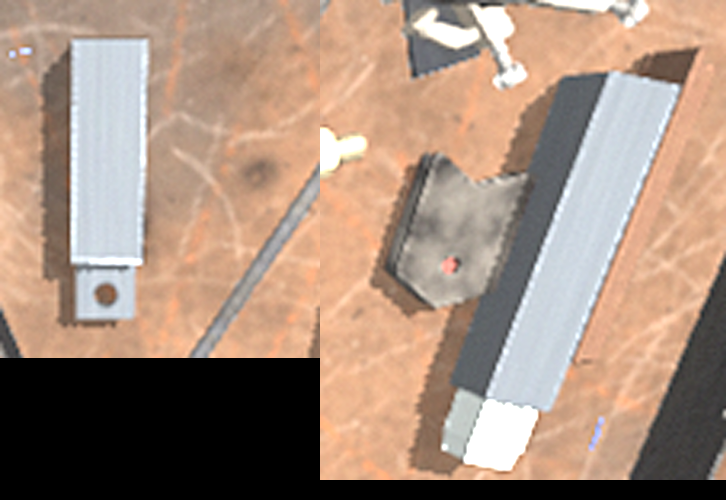

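View pics/c3.png

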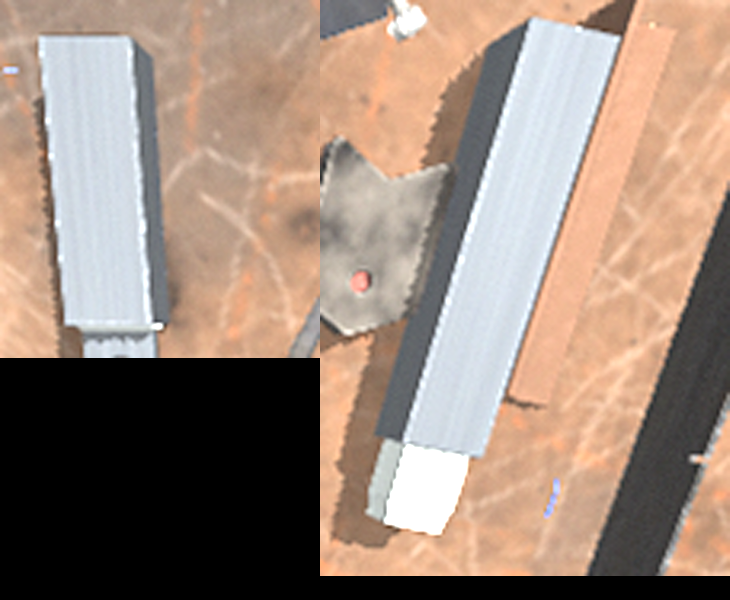

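The crops show both top faces clearly:
- **End piece:** in c2 it spans (71,39) to (142,264), in c3 (40,37) to (155,325).
- **Rail:** the c2 corners are (612,73), (680,87), (540,410) and (487,398). The c3 corners are (532,18), (619,38), (488,456) and (403,440).

I'll triangulate these.

```bash
cat > t.py <<'E'
from h import *
np.set_printoptions(precision=1,suppress=True)
d={t:np.load(t+'.npz') for t in('w2','w3')}
def px(p,o): return (p[0]-o[2]-0.5*0)/3.2+o[0]-0.35,p[1]/3.2+o[1]-0.35
o={'e2':(230,85,0),'r2':(385,60,320),'e3':(130,15,0),'r3':(350,0,320)}
P={'e':[((71,39),(40,37)),((148,39),(132,37)),((142,264),(155,325)),((70,264),(65,325))],
'r':[((612,73),(532,18)),((680,87),(619,38)),((540,410),(488,456)),((487,398),(403,440))]}
from scipy.optimize import least_squares
for k,L in P.items():
    T=[];obs=[]
    for a,b in L:
        v=[(d[t]['K'],d[t]['Rc'],d[t]['c'],px(p,o[k+t[1]])) for t,p in(('w2',a),('w3',b))]
        T.append(tri(v)); obs.append(v)
    print(k,np.array(T))
    # fit top rect
    Ln=120 if k=='e' else 180
    def f(q,res=True):
        x,y,th,z=q; u=np.array([np.cos(th),np.sin(th),0]);n=np.array([-u[1],u[0],0]);c=np.array([x,y,z])
        C=[c+u*Ln/2+n*20,c+u*Ln/2-n*20,c-u*Ln/2-n*20,c-u*Ln/2+n*20]
        return np.concatenate([proj(*w[:3],C[i])-w[3] for i,v in enumerate(obs) for w in v])
    m=np.mean(T,0); s=least_squares(f,[m[0],m[1],.4,40]); q=s.x
    u=np.array([np.cos(q[2]),np.sin(q[2])])
    print('fit',q,np.degrees(q[2]),'rms',np.sqrt(np.mean(s.fun**2)),'near end',q[:2]-u*Ln/2,'far',q[:2]+u*Ln/2, s.fun.reshape(-1,2,2).mean(0))
E
python3 t.py; python3 -c "
from h import *
o=ctrl.get_obs();m=R.from_rotvec(o['orientation']).as_matrix();print(o['ee_pos'],m[:,0],np.degrees(np.arctan2(m[1,0],m[0,0])),ctrl.grip_depth)"
```

```text
e [[ 564.6  -25.6   36.1]
 [ 583.5  -61.3   38.8]
 [ 477.8 -118.5   36.4]
 [ 458.7  -82.3   39.4]]
fit [521.2 -72.    0.5  37.9] 28.24641091368298 rms 0.31907243334829966 near end [ 468.3 -100.4] far [574.1 -43.6] [[ 0.1 -0.2]
 [-0.1  0.1]]
r [[ 760.8 -340.4   44. ]
 [ 773.8 -378.2   40.3]
 [ 606.3 -445.5   15. ]
 [ 592.4 -392.9   43.9]]
fit [ 684.7 -389.2    0.3   34.7] 17.290373937446873 rms 0.9511624137978353 near end [ 598.8 -415.9] far [ 770.6 -362.4] [[ 0.2 -0.4]
 [-0.1  0.4]]
[ 475.61212367 -248.802984    348.40649267] [8.79791932e-01 4.75358422e-01 7.26275179e-04] 28.38269759287613 18.700000000000003
```

```bash
sed -i 's/(540,410)/(552,411)/' t.py; python3 t.py | tail -6
```

```text
r [[ 760.8 -340.4   44. ]
 [ 773.8 -378.2   40.3]
 [ 605.3 -435.4   37.2]
 [ 592.4 -392.9   43.9]]
fit [ 684.6 -389.2    0.3   36. ] 17.76377246757863 rms 0.5359174659269352 near end [ 598.9 -416.7] far [ 770.3 -361.7] [[-0.3 -0.4]
 [ 0.2  0.3]]
```

>>> {"api": "move_arm", "payload": {"steps": [[[0.5,-0.6,1],0,0],[[0.5,-0.6,1],0,0],[[0.5,-0.6,1],0,0],[[0.5,-0.6,1],0,0],[[0.5,-0.6,1],0,0],[[0.5,-0.6,1],0,0],[[0.5,-0.6,1],0,0],[[0.5,-0.6,1],0,0],[[0.5,-0.6,1],0,0],[[0,0,0],0,0],[[0,0,0],0,0],[[0,0,0],0,0]]}}

```text
t: 7.52
ee_pos: [511.1, -77.6, 123.8]
orientation: [3.045, 0.769, 0.002]
ft_force: [-0.1, -0.6, 1.0]
width: 88.2
grasp_force: 0.0
```

```bash
python3 -c "
from h import *
look('wrist',['end_piece'],'w4')"
```

```text
7.5667 [511.4 -78.  124.2] [3.  0.8 0. ] [-0.2  0.4  1.9 -0.   0.8  0.9] [581.8 -38.7 286.3]
end_piece 0.8 [229. 116. 279. 116. 279. 282. 229. 282.]
   at z 40 [[566.0, -26.0], [584.0, -60.0], [457.0, -133.0], [435.0, -92.0]]
```

View pics/w4.png

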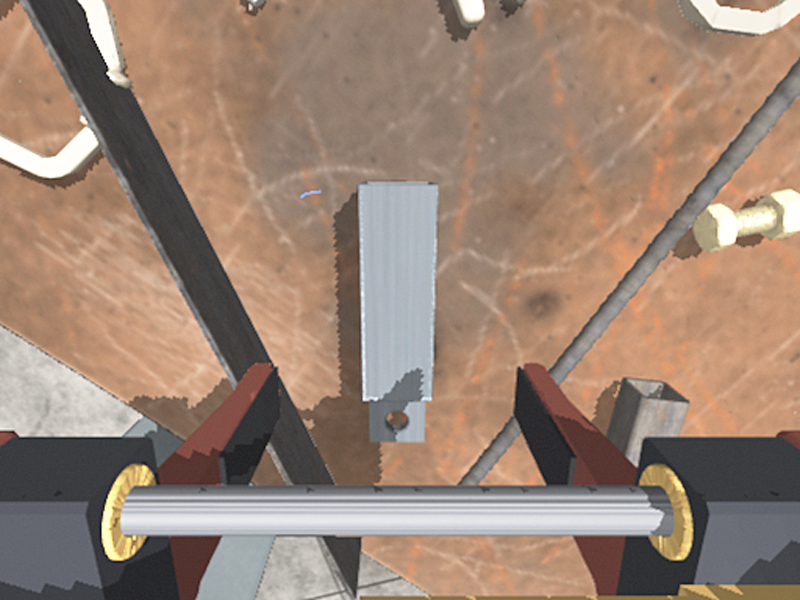

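The end piece is centred between the fingers: its mouth is at (398,183) and its near end at (397,400). I'll descend and grip.

>>> {"api": "move_arm", "payload": {"steps": [[[0,0,1],0,0],[[0,0,1],0,0],[[0,0,1],0,0],[[0,0,1],0,0],[[0,0,0.4],0,0],[[0,0,0.3],0,0],[[0,0,0],0,0],[[0,0,0],0,0.5],[[0,0,0],0,0.8],[[0,0,0],0,1],[[0,0,0],0,1],[[0,0,0],0,1],[[0,0,0],0,1],[[0,0,0],0,1],[[0,0,0],0,1],[[0,0,0],0,1]]}}

```text
t: 8.95
ee_pos: [510.4, -77.5, 5.3]
orientation: [3.046, 0.768, 0.0]
ft_force: [1.4, -0.3, 2.5]
width: 40.3
grasp_force: 30.0
```

>>> {"api": "move_arm", "payload": {"steps": [[[0,0,-0.5],0,1],[[0,0,-1],0,1],[[0,0,-1],0.7,1],[[0,0,-1],0.7,1],[[0,0,-0.5],0.7,1],[[-0.5,1,0],0,1],[[-0.5,1,0],0,1],[[-0.5,1,0],0,1],[[-0.5,1,0],0,1],[[-0.5,1,0],0,1],[[-0.5,1,0],0,1],[[-0.5,1,0],0,1],[[-0.5,1,0],0,1],[[-0.5,1,0],0,1],[[-0.5,1,0],0,1],[[-0.5,1,0],0,1],[[-0.5,1,0],0,1],[[-0.5,1,0],0,1],[[-0.5,1,0],0,1],[[0,0,0],0,1]]}}

```text
t: 10.62
ee_pos: [449.5, -468.8, 105.6]
orientation: [3.102, 0.481, 0.0]
ft_force: [0.4, 0.3, -4.4]
width: 39.8
grasp_force: 30.0
```

>>> {"api": "move_arm", "payload": {"steps": [[[0,0,0],0,1],[[0,0,0],0,1],[[0,0,0],0,1]]}}

```text
t: 10.87
ee_pos: [450.2, -462.7, 104.9]
orientation: [-3.102, -0.487, 0.002]
ft_force: [-0.8, 0.2, -5.8]
width: 40.1
grasp_force: 30.0
```

```bash
python3 -c "
from h import *
look('wrist',['end_piece','rail'],'w5')"
```

```text
10.9167 [ 450.5 -462.8  105. ] [-3.1 -0.5  0. ] [-0.8  0.6  1.6  0.   0.9  0.4] [ 527.2 -437.7  267.2]
end_piece 0.89 [205. 122. 301. 122. 301. 310. 205. 310.]
   at z 40 [[505.0, -407.0], [526.0, -473.0], [377.0, -529.0], [351.0, -449.0]]
```

View pics/w5.png

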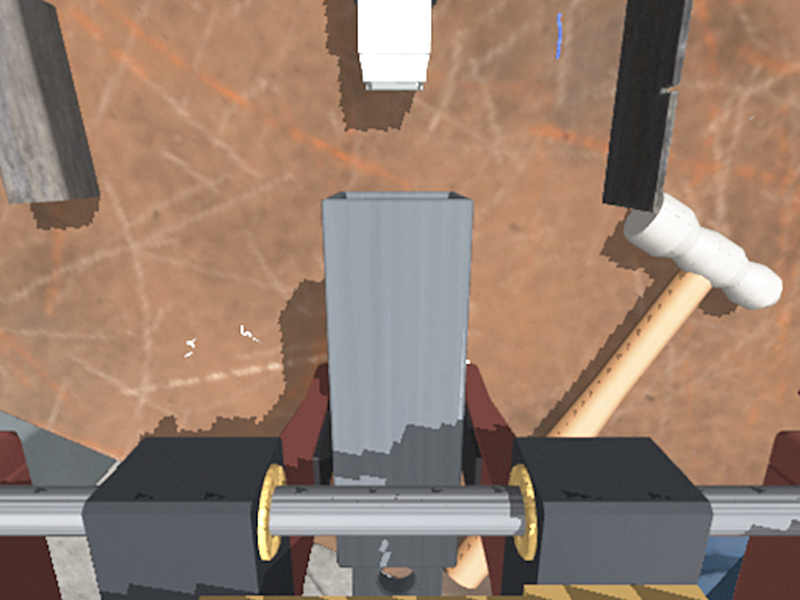

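The mouth's top edge runs from (323,199) to (471,199). The spigot's taper starts at (358,54)-(431,54) and its tip is at (365,90)-(428,90), almost in line with the piece.

```bash
python3 -c "
from h import *
np.set_printoptions(precision=2,suppress=True)
d=np.load('w5.npz');K,Rc,c=d['K'],d['Rc'],d['c'];o=ctrl.get_obs();m=R.from_rotvec(o['orientation']).as_matrix();p=o['ee_pos'];print(p,np.degrees(np.arctan2(m[1,0],m[0,0])),m[:,2])
for n,uv,z in(('mouth L',(323,199),139.6),('mouth R',(471,199),139.6),('pieceL lo',(331,440),139.6),('pieceR lo',(464,440),139.6),('taperL',(358,54),35.5),('taperR',(431,54),35.5),('spL',(357,1),35.5),('spR',(434,1),35.5),('tipL',(365,84),33),('tipR',(428,84),33)):
    P=onz(K,Rc,c,((uv[0]+.5)*.64-.5,(uv[1]+.5)*.64-.5),z); print(n,P,'tool',m.T@(P-p))
"
```

```text
[ 450.78 -463.13  105.16] 17.86389671706836 [-0.  0. -1.]
mouth L [ 512.94 -421.84  139.6 ] tool [ 71.82 -20.24 -34.45]
mouth R [ 524.74 -458.46  139.6 ] tool [ 71.82  18.23 -34.47]
pieceL lo [ 444.69 -442.99  139.6 ] tool [  0.37 -21.05 -34.43]
pieceR lo [ 457.12 -481.42  139.6 ] tool [  0.41  19.34 -34.45]
taperL [ 565.35 -407.19   35.5 ] tool [126.23 -18.05  69.64]
taperR [ 575.06 -437.37   35.5 ] tool [126.21  13.66  69.62]
spL [ 584.48 -401.08   35.5 ] tool [146.31 -17.99  69.63]
spR [ 594.44 -432.01   35.5 ] tool [146.3   14.5   69.61]
tipL [ 555.18 -413.25   33.  ] tool [114.69 -15.4   72.14]
tipR [ 563.8  -440.02   33.  ] tool [114.68  12.73  72.12]
```

>>> {"api": "move_arm", "payload": {"steps": [[[0,-0.03,1],0,1],[[0,0,1],0,1],[[0,0,1],0,1],[[0,0,0.6],0,1],[[0,0,0.3],0,1],[[0,0,0.03],0,1],[[0,0,0],0,1],[[0,0,0],0,1],[[0,0,0],0,1]]}}

```text
t: 11.77
ee_pos: [451.1, -464.2, 8.1]
orientation: [3.102, 0.486, 0.002]
ft_force: [-0.5, -0.9, -5.5]
width: 39.6
grasp_force: 30.0
```

```bash
python3 -c "
from h import *
look('wrist',['end_piece','spigot_tip'],'w6')
o=ctrl.get_obs();print(o['ft_force'],o['moment'])"
```

```text
11.8167 [ 451.  -464.1    8. ] [3.1 0.5 0. ] [-0.8  0.7  1.7 -0.   0.7  0.4] [ 527.6 -438.8  170.6]
end_piece 0.81 [205. 121. 302. 121. 302. 310. 205. 310.]
   at z 40 [[516.0, -422.0], [528.0, -460.0], [442.0, -492.0], [427.0, -446.0]]
spigot_tip 0.73 [210.   0. 280.   0. 280.  28. 210.  28.]
   at z 40 [[558.0, -412.0], [566.0, -437.0], [557.0, -440.0], [549.0, -415.0]]
[-0.2 -0.5 -6.1] [-0.   0.2  0. ]
```

View pics/w6.png

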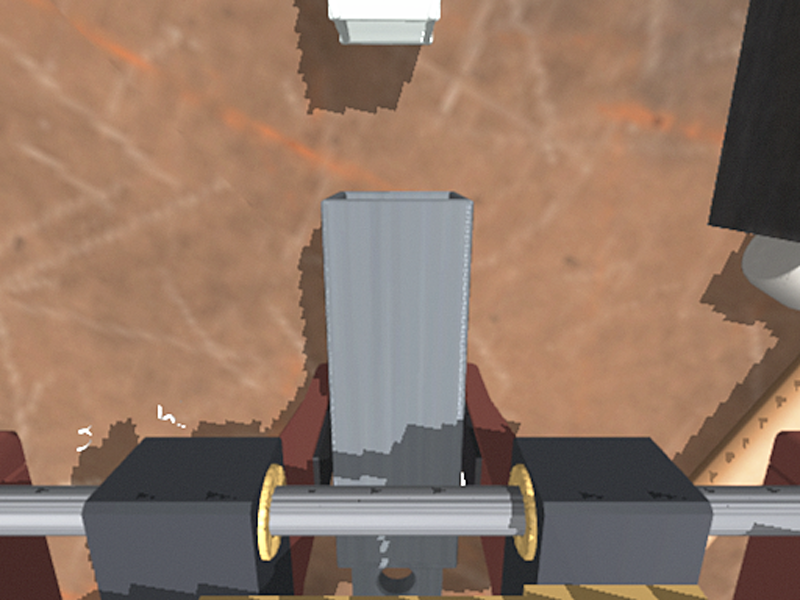

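```bash
python3 -c "
from h import *
np.set_printoptions(precision=2,suppress=True)
d=np.load('w6.npz');K,Rc,c=d['K'],d['Rc'],d['c'];o=ctrl.get_obs();m=R.from_rotvec(o['orientation']).as_matrix();p=o['ee_pos'];print(p,np.degrees(np.arctan2(m[1,0],m[0,0])),m[:,2]);print(Rc.T@m)
for n,uv,z in(('mouth L',(323,199),42.6),('mouth R',(472,199),42.6),('pieceL lo',(331,440),42.6),('pieceR lo',(464,440),42.6),('taperL',(329,19),35.5),('taperR',(440,19),35.5),('tipL',(341,43),33),('tipR',(433,43),33)):
    P=onz(K,Rc,c,((uv[0]+.5)*.64-.5,(uv[1]+.5)*.64-.5),z); print(n,P,'tool',m.T@(P-p))
"
```

```text
[ 450.7  -463.91    7.69] 17.79445749928932 [ 0. -0. -1.]
[[ 0.    1.   -0.  ]
 [-0.96  0.   -0.29]
 [-0.29  0.    0.96]]
mouth L [ 513.66 -423.26   42.6 ] tool [ 72.39 -19.42 -34.89]
mouth R [ 525.55 -460.24   42.6 ] tool [ 72.41  19.42 -34.85]
pieceL lo [ 445.32 -444.41   42.6 ] tool [  0.86 -20.17 -34.93]
pieceR lo [ 457.66 -482.95   42.6 ] tool [  0.83  20.3  -34.88]
taperL [ 555.49 -412.33   35.5 ] tool [115.56 -17.05 -27.77]
taperR [ 563.95 -438.59   35.5 ] tool [115.59  10.53 -27.74]
tipL [ 551.72 -416.22   33.  ] tool [110.78 -14.51 -25.27]
tipR [ 558.95 -438.67   33.  ] tool [110.8    9.08 -25.24]
```

The tip's top edge is at (329..440, 19) and the mouth is centred on column 397.5, so the piece is about 3.3 mm too far right. I'll correct that, lower slightly, go forward 25 mm and check numerically.

>>> {"api": "move_arm", "payload": {"steps": [[[0,-0.13,0.06],0,1],[[0.5,0,0],0,1],[[0.5,0,0],0,1],[[0,0,0],0,1],[[0,0,0],0,1],[[0,0,0],0,1],[[0,0,0],0,1]]}}

```text
t: 12.5
ee_pos: [473.1, -452.6, 5.3]
orientation: [-3.103, -0.486, 0.001]
ft_force: [-0.3, -0.1, -6.2]
width: 40.0
grasp_force: 30.0
```

```bash
cat > st.py <<'E'
from h import *
np.set_printoptions(precision=2,suppress=True)
P=[];F=[]
im,K,Rc,c=cam('wrist'); cv2.imwrite('pics/last.png',im[:,:,::-1])
o=ctrl.get_obs(); m=R.from_rotvec(o['orientation']).as_matrix()
print('t',o['t'],o['ee_pos'],'yaw',np.degrees(np.arctan2(m[1,0],m[0,0])),'F tool',m.T@o['ft_force'],'M tool',m.T@o['moment'],o['width'])
s=np.array([598.9,-416.7]);u=np.array([np.cos(.31),np.sin(.31)]);n=np.array([u[1],-u[0]])
r=o['ee_pos'][:2]-s; print('along',r@u,'lat',r@n)
hsv=cv2.cvtColor(im,cv2.COLOR_RGB2HSV)
for row in list(range(0,128,8)):
    x=np.nonzero((hsv[row,180:330,1]<50)&(hsv[row,180:330,2]>90))[0]+180
    if len(x)>5: print(row,x.min(),x.max(),(x.min()+x.max())/2,len(x))
E
python3 st.py
```

```text
t 12.55 [ 472.99 -452.69    5.31] yaw 17.795783352733192 F tool [ 1.08 -0.46  5.63] M tool [ 0.04 -0.12 -0.  ] 39.87903385923996
along -130.88727985079916 lat -4.134132138698741
0 216 298 257.0 83
8 216 298 257.0 83
16 216 297 256.5 82
24 217 297 257.0 81
32 217 297 257.0 81
40 217 296 256.5 80
48 218 295 256.5 78
56 219 294 256.5 76
64 221 292 256.5 72
72 222 291 256.5 70
80 227 285 256.0 59
```

>>> {"api": "move_arm", "payload": {"steps": [[[0.2,0.03,0],0,1],[[0.2,0,0],0,1],[[0.2,0,0],0,1],[[0.1,0,0],0,1],[[0.1,0,0],0,1],[[0.1,0,0],0,1],[[0.1,0,0],0,1],[[0.1,0,0],0,1],[[0.1,0,0],0,1],[[0,0,0],0,1],[[0,0,0],0,1]]}}

```text
t: 13.47
ee_pos: [502.1, -444.3, 5.4]
orientation: [-3.104, -0.486, 0.0]
ft_force: [-0.1, 0.5, -5.4]
width: 39.6
grasp_force: 30.0
```

```bash
python3 st.py
```

```text
t 13.5167 [ 501.93 -444.28    5.4 ] yaw 17.8003582491694 F tool [-0.47 -0.16  5.41] M tool [ 0.06 -0.15 -0.03] 39.599093730795616
along -100.7640690971407 lat -3.3128586999778586
0 201 309 255.0 109
8 201 309 255.0 109
16 201 309 255.0 109
24 202 308 255.0 107
32 202 308 255.0 107
40 202 307 254.5 106
48 202 307 254.5 106
56 216 294 255.0 79
64 216 293 254.5 78
72 216 293 254.5 78
80 216 293 254.5 78
88 217 292 254.5 76
96 217 292 254.5 76
104 217 292 254.5 76
112 217 291 254.0 75
120 217 291 254.0 75
```

>>> {"api": "move_arm", "payload": {"steps": [[[0.1,0,0],0,1],[[0.1,0,0],0,1],[[0.1,0,0],0,1],[[0.1,0,0],0,1],[[0.1,0,0],0,1],[[0.1,0,0],0,1],[[0.1,0,0],0,1],[[0.1,0,0],0,1],[[0.1,0,0],0,1],[[0,0,0],0,1],[[0,0,0],0,1]]}}

```text
t: 14.43
ee_pos: [523.5, -437.3, 5.4]
orientation: [3.104, 0.486, -0.0]
ft_force: [-0.1, -0.9, -5.2]
width: 39.8
grasp_force: 30.0
```

```bash
python3 st.py
```

```text
t 14.4833 [ 523.39 -437.39    5.4 ] yaw 17.805073628927254 F tool [-0.4   1.    5.19] M tool [ 0.   -0.11 -0.02] 39.60527575294018
along -78.22013567796625 lat -3.3288062350959633
0 201 310 255.5 110
8 201 310 255.5 110
16 202 309 255.5 108
24 202 309 255.5 108
32 202 308 255.0 107
40 203 308 255.5 106
48 203 307 255.0 105
56 203 307 255.0 105
64 203 306 254.5 104
72 204 306 255.0 103
80 204 306 255.0 103
88 204 305 254.5 102
96 205 305 255.0 101
104 205 304 254.5 100
112 195 304 249.5 100
120 218 291 254.5 74
```

>>> {"api": "move_arm", "payload": {"steps": [[[0.04,0,0],0.05,1],[[0.04,0,0],0,1],[[0.04,0,0],0,1],[[0.04,0,0],0,1],[[0.02,0,0],0,1],[[0,0,0],0,1],[[0,0,0],0,1]]}}

```text
t: 15.07
ee_pos: [527.7, -436.1, 5.4]
orientation: [3.105, 0.479, -0.0]
ft_force: [0.5, 0.2, -5.4]
width: 40.3
grasp_force: 30.0
```

```bash
sed -i 's/range(0,128,8)/range(100,134,2)/' st.py; python3 st.py
```

```text
t 15.1167 [ 527.68 -436.07    5.42] yaw 17.54960392804816 F tool [ 1.06 -0.7   6.3 ] M tool [ 0.   -0.18 -0.03] 39.80207474325704
along -73.73424081502371 lat -3.2786729286188137
100 204 304 254.0 101
102 204 304 254.0 101
104 204 303 253.5 100
106 204 303 253.5 100
108 204 303 253.5 100
110 204 303 253.5 100
112 204 303 253.5 100
114 205 303 254.0 99
116 205 303 254.0 99
118 205 303 254.0 99
120 205 303 254.0 99
122 205 303 254.0 99
124 205 302 253.5 98
126 217 290 253.5 74
128 206 301 253.5 96
130 205 302 253.5 98
132 205 302 253.5 98
```

>>> {"api": "move_arm", "payload": {"steps": [[[0.02,0,0],0,1],[[0,0,0],0,1],[[0.02,0,0],0,1],[[0,0,0],0,1],[[0,0,0],0,1]]}}

```text
t: 15.53
ee_pos: [528.4, -435.9, 5.5]
orientation: [-3.105, -0.479, 0.001]
ft_force: [-1.9, -1.3, -4.7]
width: 39.8
grasp_force: 30.0
```

```bash
python3 st.py|head -2
```

```text
t 15.5833 [ 528.38 -435.84    5.45] yaw 17.538904203273503 F tool [-3.08  0.33  4.62] M tool [ 0.02 -0.5   0.01] 39.91378402704353
along -72.99623437340135 lat -3.2842669638059645
```

>>> {"api": "move_arm", "payload": {"steps": [[[0.01,0,0],0,1],[[0,0,0],0,1],[[0,0,0],0,1],[[0,0,0],0,1]]}}

```text
t: 15.92
ee_pos: [528.4, -435.8, 5.4]
orientation: [-3.105, -0.479, 0.001]
ft_force: [-5.6, -1.0, -2.6]
width: 40.0
grasp_force: 30.0
```

```bash
python3 st.py|head -2
```

```text
t 15.9667 [ 528.44 -435.84    5.46] yaw 17.54280094096732 F tool [-6.33  0.42  4.26] M tool [-0.03 -0.94  0.01] 39.92941046400787
along -72.93569785541033 lat -3.2699614361163203
```

>>> {"api": "move_arm", "payload": {"steps": [[[0.01,0,0],0,1],[[0.007,0,0],0,1],[[0,0,0],0,1],[[0,0,0],0,1],[[0,0,0],0,1]]}}

```text
t: 16.38
ee_pos: [528.4, -435.8, 5.5]
orientation: [-3.105, -0.479, 0.002]
ft_force: [-6.6, -2.1, -1.5]
width: 40.2
grasp_force: 30.0
```

```bash
python3 st.py
```

```text
t 16.4333 [ 528.41 -435.79    5.46] yaw 17.54277209340888 F tool [-6.99  0.9   1.86] M tool [-0.07 -1.13  0.1 ] 40.0642237380913
along -72.95103453930031 lat -3.3184123651648565
100 204 304 254.0 101
102 204 304 254.0 101
104 204 303 253.5 100
106 204 303 253.5 100
108 204 303 253.5 100
110 204 303 253.5 100
112 204 303 253.5 100
114 204 303 253.5 100
116 205 303 254.0 99
118 205 303 254.0 99
120 205 303 254.0 99
122 195 303 249.0 100
124 205 303 254.0 99
126 206 302 254.0 97
128 206 302 254.0 97
130 205 302 253.5 98
132 205 302 253.5 98
```

View pics/last.png

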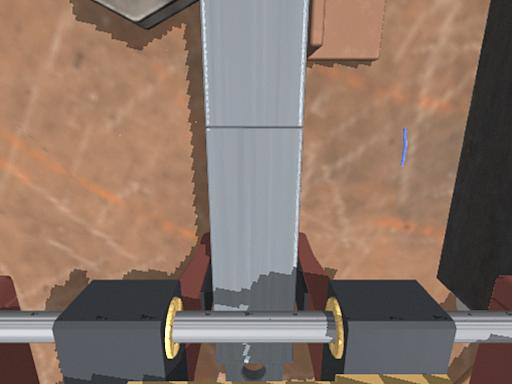

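The seam at row 126 is closed and straight, and the tube edges line up. I'll let the force settle and trim it.

>>> {"api": "move_arm", "payload": {"steps": [[[0.01,0,0],0,1],[[0,0,0],0,1],[[0,0,0],0,1],[[0,0,0],0,1],[[0,0,0],0,1],[[0,0,0],0,1]]}}

```text
t: 16.93
ee_pos: [528.4, -435.8, 5.5]
orientation: [-3.104, -0.479, 0.003]
ft_force: [-7.6, -3.3, -1.2]
width: 39.7
grasp_force: 30.0
```

```bash
python3 st.py|head -2
```

```text
t 16.9833 [ 528.4  -435.77    5.45] yaw 17.538928419784355 F tool [-8.16  0.47  1.42] M tool [-0.09 -1.3   0.07] 39.98546048689245
along -72.9586128260593 lat -3.3489658443549857
```

>>> {"api": "move_arm", "payload": {"steps": [[[0.01,0,0],0,1],[[0,0,0],0,1],[[0.01,0,0],0,1],[[0,0,0],0,1],[[0,0,0],0,1],[[0,0,0],0,1]]}}

```text
t: 17.48
ee_pos: [528.4, -435.8, 5.5]
orientation: [-3.104, -0.479, 0.004]
ft_force: [-10.0, -3.3, -0.2]
width: 39.8
grasp_force: 30.0
```

```bash
python3 st.py|head -2
```

```text
t 17.5333 [ 528.41 -435.74    5.46] yaw 17.54060280711725 F tool [-10.5    0.71   1.2 ] M tool [-0.12 -1.66  0.04] 39.51879903165351
along -72.9358513881212 lat -3.371843458486029
```

>>> {"api": "move_arm", "payload": {"steps": [[[0.01,0,0],0,1],[[0,0,0],0,1],[[0,0,0],0,1],[[0,0,0],0,1],[[0,0,0],0,1],[[0,0,0],0,1],[[0,0,0],0,1],[[0,0,0],0,1],[[0,0,0],0,1],[[0,0,0],0,1],[[0,0,0],0,1],[[0,0,0],0,1],[[0,0,0],0,1],[[0,0,0],0,1],[[0,0,0],0,1],[[0,0,0],0,1],[[0,0,0],0,1],[[0,0,0],0,1],[[0,0,0],0,1],[[0,0,0],0,1]]}}

```text
t: 19.2
ee_pos: [528.4, -435.8, 5.5]
orientation: [-3.104, -0.479, 0.004]
ft_force: [-11.4, -3.4, -0.0]
width: 40.3
grasp_force: 30.0
```

>>> {"api": "move_arm", "payload": {"steps": [[[0,0,0],0,1],[[0,0,0],0,1],[[0,0,0],0,1],[[0,0,0],0,1],[[0,0,0],0,1],[[0,0,0],0,1],[[0,0,0],0,1],[[0,0,0],0,1],[[0,0,0],0,1],[[0,0,0],0,1],[[0,0,0],0,1],[[0,0,0],0,1],[[0,0,0],0,1],[[0,0,0],0,1],[[0,0,0],0,1],[[0,0,0],0,1],[[0,0,0],0,1],[[0,0,0],0,1],[[0,0,0],0,1],[[0,0,0],0,1]]}}

```text
t: 20.87
ee_pos: [528.4, -435.7, 5.4]
orientation: [-3.104, -0.479, 0.004]
ft_force: [-11.1, -2.9, -0.7]
width: 40.0
grasp_force: 30.0
```

>>> {"api": "move_arm", "payload": {"steps": [[[0,0,0],0,1],[[0,0,0],0,1],[[0,0,0],0,1],[[0,0,0],0,1],[[0,0,0],0,1],[[0,0,0],0,1],[[0,0,0],0,1],[[0,0,0],0,1],[[0,0,0],0,1],[[0,0,0],0,1],[[0,0,0],0,1],[[0,0,0],0,1]]}}

```text
t: 21.87
ee_pos: [528.4, -435.7, 5.5]
orientation: [-3.104, -0.479, 0.004]
ft_force: [-11.2, -2.7, -0.8]
width: 39.7
grasp_force: 30.0
```

```bash
python3 st.py|head -2
```

```text
t 21.9167 [ 528.42 -435.76    5.49] yaw 17.53873044313053 F tool [-11.39  -0.41   0.03] M tool [-0.16 -1.77  0.09] 39.80890497043999
along -72.93168373638093 lat -3.342812282996663
```

```bash
python3 -c "
from workcell import ctrl
print(ctrl.close_job())"
```

```text
the job is handed in; nothing more can be done
None
```

The end piece is on the spigot with the seam closed. The arm held it against the rail at about 11.5 N for over 4 s and was still gripping and pushing when I handed the job in at about 22 s; no verdict came back.

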